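# Take the nest of filter cones apart and fit each to its suction flask

## Task

Four rubber filter cones stand nested in one another on the bench. Get the suction flasks ready for filtering: take the nest apart and fit each cone into the flask whose neck it fits (smallest cone in the smallest flask and so on up), upright and fully home, so that its flange sits flat on the rim of the neck. Leave the measuring cylinder and the beaker standing where they are.

Things in the scene. Friction and masses are not known exactly. Their poses are not given: they have to be found in the camera images.
- cone_small: small of four grey rubber filter cones, nested as a stepped tower, smallest on top. Flange 34 mm across, 14 mm high (grip across its upright side); below it a hollow cone, 21 mm across tapering to 10 mm, 26 mm long. Origin: centre of the flange's lower face, z up (top +14 mm, tip -26 mm). About 14 g, 2 to 4 mm play in the nest. At the start it stands in the medium one, flange on flange.
- cone_medium: medium of four grey rubber filter cones, nested as a stepped tower, smallest on top. Flange 45 mm across, 14 mm high (grip across its upright side); below it a hollow cone, 31 mm across tapering to 18 mm, 26 mm long. Origin: centre of the flange's lower face, z up (top +14 mm, tip -26 mm). About 19 g, 2 to 4 mm play in the nest. At the start it stands in the large one, flange on flange.
- cone_large: large of four grey rubber filter cones, nested as a stepped tower, smallest on top. Flange 56 mm across, 14 mm high (grip across its upright side); below it a hollow cone, 41 mm across tapering to 26 mm, 26 mm long. Origin: centre of the flange's lower face, z up (top +14 mm, tip -26 mm). About 24 g, 2 to 4 mm play in the nest. At the start it stands in the largest one, flange on flange.
- cone_largest: largest of four grey rubber filter cones, nested as a stepped tower, smallest on top. Flange 67 mm across, 14 mm high (grip across its upright side); below it a hollow cone, 51 mm across tapering to 34 mm, 26 mm long. Origin: centre of the flange's lower face, z up (top +14 mm, tip -26 mm). About 29 g, 2 to 4 mm play in the nest. Lowest of the nest: stands on the bench on its tip.
- flask_small: small of four clear glass conical suction flasks, fixed to the bench on a black foot: 70 mm across, 100 mm high; straight neck, bore 24 mm, 40 mm deep, flat rim 34 mm across. Takes the small cone. Origin: centre of its underside on the bench, z up; mouth 100 mm above. A hose nipple sticks out to its +x side, 33 mm below the rim, 49 mm from the axis.
- flask_medium: medium of four clear glass conical suction flasks, fixed to the bench on a black foot: 84 mm across, 122 mm high; straight neck, bore 34 mm, 40 mm deep, flat rim 44 mm across. Takes the medium cone. Origin: centre of its underside on the bench, z up; mouth 122 mm above. A hose nipple sticks out to its +x side, 33 mm below the rim, 54 mm from the axis.
- flask_large: large of four clear glass conical suction flasks, fixed to the bench on a black foot: 100 mm across, 146 mm high; straight neck, bore 44 mm, 40 mm deep, flat rim 54 mm across. Takes the large cone. Origin: centre of its underside on the bench, z up; mouth 146 mm above. A hose nipple sticks out to its +x side, 33 mm below the rim, 59 mm from the axis.
- flask_largest: largest of four clear glass conical suction flasks, fixed to the bench on a black foot: 118 mm across, 170 mm high; straight neck, bore 54 mm, 40 mm deep, flat rim 64 mm across. Takes the largest cone. Origin: centre of its underside on the bench, z up; mouth 170 mm above. A hose nipple sticks out to its +x side, 33 mm below the rim, 64 mm from the axis.
- cylinder: a loose glass measuring cylinder, 188 mm high, tube 28 mm across, on a blue foot 52 x 59 mm; a bystander among the flasks, easily knocked over. Origin: centre of its underside, z up.
- beaker: a loose glass beaker, 53 mm across, 70 mm high; a bystander. Origin: centre of its underside, z up.
Mind the look-alikes: they are no part of the job. Leave any purple look-alike of the cone_medium alone.

How it is judged:
By the outcome, as a careful person would: the job done as asked, in the order asked, and still so for the second after the job is handed in, with the robot touching nothing.
It also fails if it takes over 128 s, if anything falls off the work surface, if the arm or the gripper's body presses on something with over 40 N, if the wrist force passes 120 N, or if a joint passes its speed limit or range.

## Robot

A 6-joint arm with a two-finger parallel gripper is mounted at the origin on a cart in front of the work surface, level with it; the furniture and walls round the work are solid. World frame = base frame: x ahead of the robot, y to its left, z up, the work surface at z = 0. Lengths are in m, angles in rad, forces in N, time in s.
With the tool pointing down it reaches from about 0.3 to 0.825 m from the base axis. Payload 5.4 kg.
Tool frame: the origin (TCP) lies between the finger pads; the fingertips stand 25 mm ahead of it and the grasp point (between the pads) lies 6 mm ahead of it; z points along the fingers, y is the line along which they close (so a half turn about z gives the same grasp; the last joint's range is limited). The gripper opens to 92 mm and grips with 3 to 60 N. Pads are 20 mm wide; open, the fingers measure 128 mm over their backs; the gripper's body (75 mm by 189 mm) begins 69 mm behind the grasp point.
Start: joints at [0.958, 0.158, 1.597, -0, 1.386, -0.21], TCP at [0.225, 0.529, 0.24] pointing down, gripper open.
Joint ranges: [-2.91, 2.91], [-0.94, 2.29], [0.18, 2.7], [-1.29, 4.43], [0.17, 2.64], [-3, 3]. Speed limits (rad/s): [2.57, 2.57, 3.14, 3.14, 3.14, 3.14].

## Interface

Orientations are given as a rotation vector (axis times angle).
In Python, from station import status, imaging, order, finder gives the robot as it stands. The module is installed in compiled form; this text tells all that it offers.
- The arm moves only by the tool jog_arm, never from a script. Its argument "steps" is a list of rows, each a list of 6 numbers: the shift along the tool's x, y, z in cm, then the turn, a rotation vector about the tool's x, y, z in rad. In form: [[dx, dy, dz, wx, wy, wz], ...]. A call has 1 to 20 rows; each row shifts and turns the commanded pose from where the row before left it, along the tool's axes as they then stand; what a row does not reach is not made up. A row lasts 1/10 s, in which the tool goes at most 50 mm and 8.59 degrees, less where a joint would pass 70% of its speed; a pose out of reach is approached as far as the arm can. A call is refused whole if a number of a shift passes 5 or a number of a turn 0.15, either way. A call with a gripper value outside its range is refused whole. "jaw" is the opening, from 0 (shut) to 1 (fully open), set as the call begins (left out, the last holds). The fingers move at their own pace and stop on an object; "force" is the grip in N (left out, the last holds). Time passes only in rows, so rows that do not move let the fingers close. It gives the time, the measured TCP pose, the force, the opening and the grip force at its end, in the units of the state.
- status.sense(): the state, without advancing time (a new reading comes with each control period).
- imaging.capture(name): name is "side" or "top" or "wrist"; returns the picture (400x640x3 uint8, blue, green, red); there is no depth.
- imaging.camera_model(name): a dict with "camera_matrix" (3x3 intrinsics, pixels), "position" and "rotation" of the camera in the world; the wrist camera has in their place "hand_eye" (4x4, takes a point from camera to tool coordinates, whose origin is the TCP and whose axes are the flange's). Camera axes: x right, y down, z forward; pixel columns grow to the right and rows downward; lengths in m; the calibration is good to about 2 mm. The wrist camera is an equidistant fisheye: a pixel r from the principal point sees the ray r / f radians off the axis. A picture is of the moment at which its call begins: read the wrist's pose just before it. camera_model takes no time and is no camera call.
- order.sign_off(): hands the job in; it is judged then, once.
Trained networks look in the newest picture that a camera, given by its name, has taken for a name from the list of things; names that differ only in an ending like _2 or _b are one class to them, and where a whole thing is asked for, a point or a joint stands for the part that bears it (a point fixed in the world has none). Each returns a list of dicts, best first, with "score" (0 to 1); they miss things now and then, are a little off and sometimes report something else, mostly with a low value. They report only what shows in the picture. A call takes as long as a camera call. They do not tell look-alikes from the thing itself.
- finder.spot_in(camera, name): "point" ([x, y, z] in m, in world coordinates, good to about 4 mm: the middle of the surface that is visible of it).
The state is a dict: "time_s": time; "joint_pos": joint angles; "qd": joint speeds; "joint_torque": joint torques, N m; "tool_pos": TCP position; "orientation": TCP orientation; "wrist_force": force on the tool from outside, world axes, zero at the start; "torque": the same for the moment, N m; "gripper_width": finger opening in m; "gripper_force": force on a finger pad.
Only numpy, scipy, OpenCV 4.12 (cv2) and the standard library are available. Lean on these libraries where they do the work, as an engineer would, in place of code of your own. Each camera call takes 0.05 s, during which the arm holds its last target. There are 200 camera calls.

## Working session

There is one attempt and no reset: what is moved stays moved. The work goes in short steps, Python scripts to look and compute and a tool call to move; the robot and the scene stay as the last step left them, time stands still between calls to the robot, and variables do not carry over. Pictures are saved under pics/ and viewed, at most 14 in all, crops included, and the job is handed in when it is done.

Besides the shell and the picture viewer there is one more tool, called after "Request:" as name([rows], argument=value, ...), one row to a line, values as JSON. jog_arm: Moves the arm, as the interface text tells. Its arguments: {"type":"object","properties":{"steps":{"type":"array"},"jaw":{"type":"number"},"force":{"type":"number"}},"required":["steps"]}

```bash
mkdir -p pics; python3 - <<'E'
from station import status, imaging, finder
import cv2,numpy as np
s=status.sense(); print(s)
for c in ["top","side"]:
    im=imaging.capture(c); cv2.imwrite(f"pics/{c}0.png",im)
    m=imaging.camera_model(c); print(c,m)
    for n in ["cone_small","cone_medium","cone_large","cone_largest","flask_small","flask_medium","flask_large","flask_largest","cylinder","beaker"]:
        print(n,[(np.round(d["point"],3).tolist(),round(d["score"],2)) for d in finder.spot_in(c,n)][:3])
print(imaging.camera_model("wrist"))
E
```

```text
{'time_s': 0.0, 'joint_pos': array([ 9.57872644e-01,  1.59027799e-01,  1.59824896e+00,  3.08707275e-05,
        1.38619934e+00, -2.10097301e-01]), 'qd': array([ 2.03494983e-06, -7.89257005e-04, -1.86531179e-03,  4.53275045e-04,
        1.34719067e-03,  4.13779813e-05]), 'joint_torque': array([-1.12804461e-03, -3.85577631e+01, -3.22103298e+01,  7.00442330e-02,
        3.80124408e-02, -1.46680591e-04]), 'tool_pos': array([0.22507538, 0.52847948, 0.23862245]), 'orientation': array([-6.28340913e-01, -3.07731656e+00,  2.69178585e-03]), 'wrist_force': array([0.21403128, 0.61813761, 0.56215921]), 'torque': array([ 0.02036056, -0.0437072 ,  0.04368039]), 'gripper_force': 0.0, 'gripper_width': 0.09179116891600432}
top {'camera_matrix': array([[450.06410063,   0.        , 317.19195812],
       [  0.        , 450.06410063, 196.43249163],
       [  0.        ,   0.        ,   1.        ]]), 'position': array([0.22925098, 0.06281681, 1.67297111]), 'rotation': array([-2.11567803,  2.13178353, -0.18693396])}
cone_small [([0.421, 0.269, 0.084], 0.46)]
cone_medium [([0.482, 0.489, 0.041], 0.48)]
cone
[... 902 characters left out ...]
)]
flask_large [([0.606, -0.19, 0.089], 0.73)]
flask_largest [([0.621, 0.006, 0.135], 0.73)]
cylinder [([0.413, -0.131, 0.085], 0.78)]
beaker [([0.402, 0.447, 0.052], 0.86)]
{'camera_matrix': array([[309.70691629,   0.        , 318.40698087],
       [  0.        , 309.70691629, 204.08580936],
       [  0.        ,   0.        ,   1.        ]]), 'hand_eye': array([[ 3.60298604e-04, -9.59177595e-01, -2.82804194e-01,
         8.04593149e-02],
       [ 9.99999760e-01,  5.12946797e-04, -4.65723496e-04,
        -4.12070762e-04],
       [ 5.91775047e-04, -2.82803958e-01,  9.59177549e-01,
        -1.45616980e-01],
       [ 0.00000000e+00,  0.00000000e+00,  0.00000000e+00,
         1.00000000e+00]])}
```

View pics/top0.png

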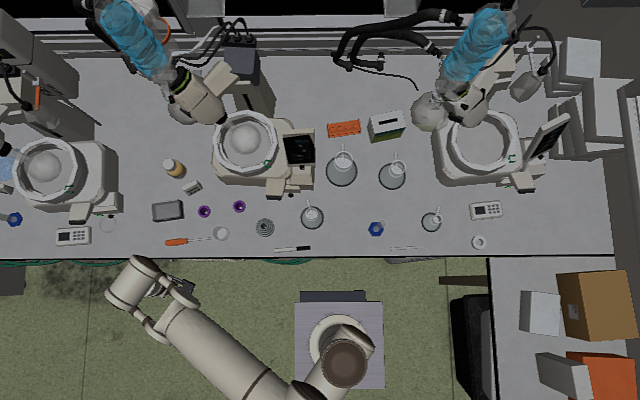

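View pics/side0.png

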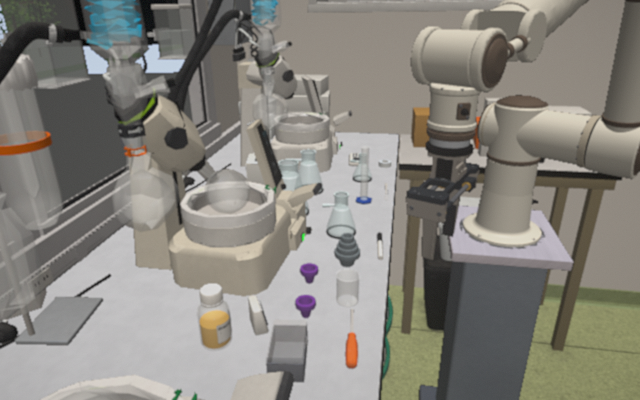

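The top view shows the grey nest at (265,227), and two purple look-alikes at (204,211) and (239,206) which stay untouched. The flasks are medium (312,216), largest (342,168), large (392,174) and small (431,221), with the cylinder at (376,229) and the beaker at (221,233). The side view shows the nest at (347,250) and the purple ones at (309,272) and (306,305). The nest is the only grey stepped tower, so it is the target.

```bash
cat > h.py <<'E'
import numpy as np,cv2
from scipy.spatial.transform import Rotation as R
from station import status, imaging, finder
def ray(c,uv,pose=None):
    """pixel -> (origin, unit dir) in world"""
    m=imaging.camera_model(c); K=m["camera_matrix"]; a=(np.array(uv,float)-K[:2,2])/np.array([K[0,0],K[1,1]])
    if c!="wrist":
        d=R.from_rotvec(m["rotation"]).apply(np.r_[a,1]); o=m["position"]
    else:
        t=np.linalg.norm(a); d=np.r_[a/max(t,1e-9)*np.sin(t),np.cos(t)]
        T=T_wrist(pose,m); d=T[:3,:3]@d; o=T[:3,3]
    return np.array(o),d/np.linalg.norm(d)
def T_wrist(pose,m):
    T=np.eye(4); T[:3,:3]=R.from_rotvec(pose[1]).as_matrix(); T[:3,3]=pose[0]; return T@m["hand_eye"]
def proj(c,X,pose=None):
    m=imaging.camera_model(c); K=m["camera_matrix"]
    if c!="wrist":
        p=R.from_rotvec(m["rotation"]).inv().apply(np.array(X)-m["position"]); return (K@(p/p[2]))[:2]
    T=T_wrist(pose,m); p=T[:3,:3].T@(np.array(X)-T[:3,3]); r=np.hypot(*p[:2]); t=np.arctan2(r,p[2])
    return K[:2,2]+K[0,0]*t*p[:2]/max(r,1e-9)
def tri(*rays):
    A=sum(np.eye(3)-np.outer(d,d) for o,d in rays); b=sum((np.eye(3)-np.outer(d,d))@o for o,d in rays)
    return np.linalg.solve(A,b)
def pose():
    s=status.sense(); return s["tool_pos"],s["orientation"]
def plane(r,z):
    o,d=r; return o+d*(z-o[2])/d[2]
E
python3 - <<'E'
from h import *
r=np.round
P={"nest":((265,225),(347,240)),"med":((313,207),(341,197)),"sphereFar":((430,112),(287,70)),"headnear":((205,95),(155,115)),"bathnear":((247,140),(228,200)),"bathfar":((478,135),(303,125)),"ctrl":((300,150),(262,150)),"condnear":((135,40),(118,60))}
for k,(a,b) in P.items(): print(k,r(tri(ray("top",a),ray("side",b)),3))
for uv,z in [((265,227),.05),((312,216),.1),((342,168),.15),((392,174),.13),((431,221),.09),((376,229),.05),((285,190),0.1),((455,190),.1)]: print(uv,r(plane(ray("top",uv),z),3))
p,o=pose(); print(r(R.from_rotvec(o).as_matrix(),3))
a=cv2.imread("pics/top0.png")[120:260,180:500]; cv2.imwrite("pics/tc.png",cv2.resize(a,None,fx=2.5,fy=2.5,interpolation=cv2.INTER_CUBIC))
a=cv2.imread("pics/side0.png")[130:290,240:440]; cv2.imwrite("pics/sc.png",cv2.resize(a,None,fx=3.7,fy=3.7,interpolation=cv2.INTER_CUBIC))
E
```

```text
nest [0.421 0.26  0.065]
med [0.469 0.085 0.108]
sphereFar [ 0.701 -0.266  0.41 ]
headnear [0.791 0.412 0.401]
bathnear [0.705 0.312 0.178]
bathfar [ 0.704 -0.492  0.166]
ctrl [0.658 0.128 0.247]
condnear [0.829 0.534 0.552]
(265, 227) [0.416 0.261 0.05 ]
(312, 216) [0.448 0.09  0.1  ]
(342, 168) [ 0.609 -0.016  0.15 ]
(392, 174) [ 0.59  -0.193  0.13 ]
(431, 221) [ 0.428 -0.331  0.09 ]
(376, 229) [ 0.406 -0.14   0.05 ]
(285, 190) [0.542 0.186 0.1  ]
(455, 190) [ 0.537 -0.419  0.1  ]
[[-0.92   0.392  0.   ]
 [ 0.392  0.92  -0.   ]
 [-0.    -0.    -1.   ]]
```

View pics/tc.png

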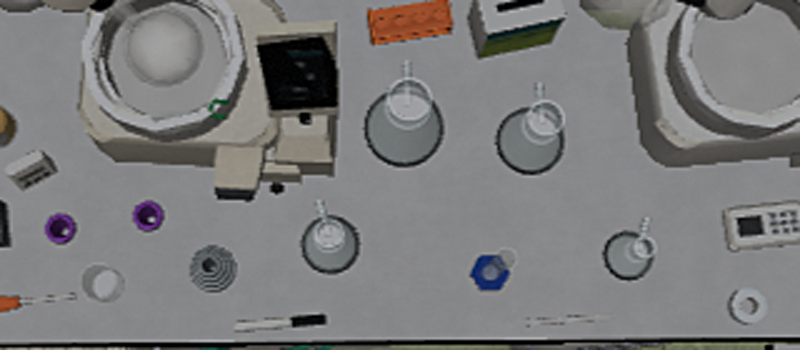

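View pics/sc.png

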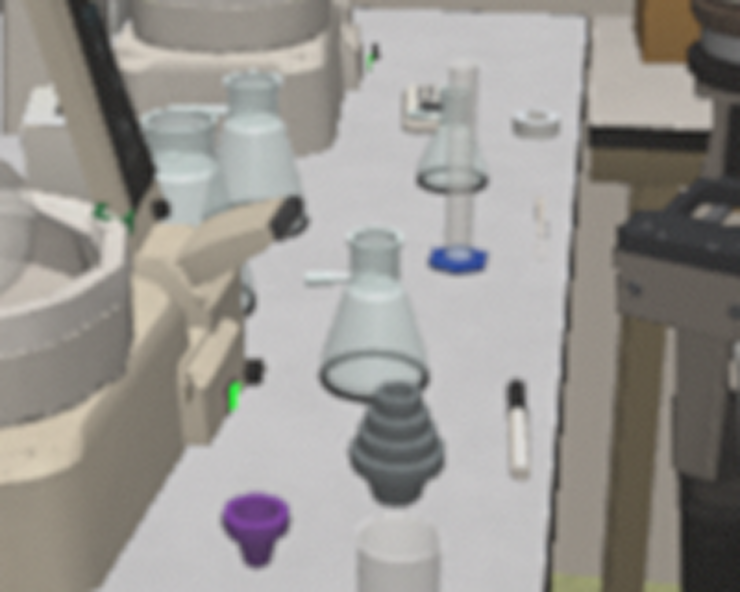

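The crops confirm the four flask sizes, and that the grey tower is the only grey nest. The purple cones stand apart. I'll now move the wrist camera towards the nest.

Request:
jog_arm([
  [-2.4,-1.4,0,0,0,0],
  [-2.4,-1.4,0,0,0,0],
  [-2.4,-1.4,0,0,0,0],
  [-2.4,-1.4,0,0,0,0],
  [-2.4,-1.4,0,0,0,0],
  [-2.4,-1.4,0,0,0,0],
  [-2.4,-1.4,0,0,0,0],
  [-2.4,-1.4,0,0,0,0],
  [0,0,0,0,0,0],
  [0,0,0,0,0,0],
])

```text
time_s: 2.1
tool_pos: [0.3582, 0.3507, 0.2397]
orientation: [-0.63, -3.077, -0.001]
wrist_force: [-0.6, -0.9, -0.1]
gripper_width: 0.092
gripper_force: 0.0
```

```bash
cat > w.py <<'E'
import sys,json
from h import *
n=sys.argv[1]; P=pose(); im=imaging.capture("wrist"); cv2.imwrite(f"pics/{n}.png",im)
json.dump([P[0].tolist(),P[1].tolist()],open(f"pics/{n}.json","w"))
print(np.round(P[0],4), np.round(R.from_rotvec(P[1]).as_matrix(),3).tolist(), status.sense()["time_s"])
for k in sys.argv[2:]: print(k,[(np.round(d["point"],3).tolist(),round(d["score"],2),np.round(proj("wrist",d["point"],P)).tolist()) for d in finder.spot_in("wrist",k)][:3])
E
python3 w.py w1 cone_small cone_largest flask_medium
python3 - <<'E'
from h import *
for a,b in [((274,196),(318,188)),((314,130),(270,115)),((314,163),(283,187))]: print(np.round(tri(ray("top",a),ray("side",b)),3))
E
```

```text
[0.3582 0.3507 0.2397] [[-0.919, 0.393, -0.0], [0.393, 0.919, 0.001], [0.0, 0.0, -1.0]] 2.15
cone_small [([0.419, 0.27, 0.078], 0.67, [274.0, 270.0])]
cone_largest [([0.4, 0.289, 0.04], 0.97, [285.0, 237.0])]
flask_medium []
[0.503 0.216 0.184]
[0.671 0.076 0.337]
[0.631 0.081 0.126]
```

View pics/w1.png

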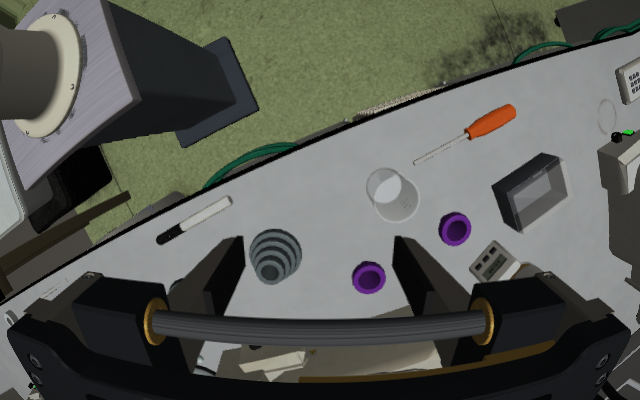

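The wrist view shows the nest at (272,258), with its small top ring at about (268,271). The purple look-alikes are at (368,278) and (455,229), and the beaker is at (392,195). I'll take a second viewpoint next.

Request:
jog_arm([
  [-1.5,-2,0,0,0,0],
  [-1.5,-2,0,0,0,0],
  [-1.5,-1.5,0,0,0,0],
  [0,0,0,0,0,0],
  [0,0,0,0,0,0],
])

```text
time_s: 2.8
tool_pos: [0.3777, 0.283, 0.2397]
orientation: [-0.628, -3.078, -0.001]
wrist_force: [0.4, 1.2, 0.1]
gripper_width: 0.0919
gripper_force: 0.0
```

```bash
python3 w.py w2 cone_small cone_medium cone_large cone_largest flask_medium
python3 - <<'E'
from h import *
a=cv2.imread("pics/w2.png")[170:320,220:420]; b=cv2.imread("pics/w1.png")[190:310,200:360]
cv2.imwrite("pics/w2c.png",np.vstack([cv2.resize(a,(400,300),interpolation=2),cv2.resize(b,(400,300),interpolation=2)]))
E
```

```text
[0.3777 0.283  0.2397] [[-0.92, 0.392, -0.0], [0.392, 0.92, 0.001], [0.0, 0.001, -1.0]] 2.85
cone_small [([0.419, 0.268, 0.079], 0.85, [321.0, 235.0])]
cone_medium [([0.485, 0.375, 0.036], 0.85, [419.0, 235.0]), ([0.591, 0.012, 0.027], 0.72, [219.0, 364.0]), ([0.483, 0.495, 0.04], 0.71, [499.0, 199.0])]
cone_large [([0.401, 0.275, 0.053], 0.66, [321.0, 210.0])]
cone_largest [([0.4, 0.28, 0.04], 0.92, [324.0, 204.0])]
flask_medium [([0.471, 0.127, 0.03], 0.64, [241.0, 290.0])]
```

View pics/w2c.png

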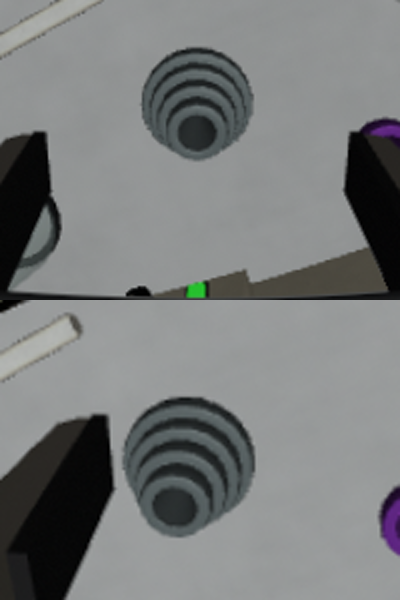

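```bash
cat >> h.py <<'E'
def load(n):
    import json; return cv2.imread(f"pics/{n}.png"),[np.array(v) for v in json.load(open(f"pics/{n}.json"))]
def circ(c,C,r,P=None):
    t=np.linspace(0,2*np.pi,60); return np.array([proj(c,[C[0]+r*np.cos(a),C[1]+r*np.sin(a),C[2]],P) for a in t])
E
python3 - <<'E'
from h import *
from scipy.optimize import minimize
i1,P1=load("w1"); i2,P2=load("w2")
print(tri(ray("wrist",(270,272.4),P1),ray("wrist",(318.5,236),P2)))
def masks(i,box):
    x0,y0,x1,y1=box; g=i[y0:y1,x0:x1].astype(int); m=(g.max(2)<148)&(g.max(2)-g.min(2)<45); m=m.astype(np.uint8)
    n,l,s,_=cv2.connectedComponentsWithStats(m); k=1+np.argmax(s[1:,4]); o=np.zeros(i.shape[:2],np.uint8); o[y0:y1,x0:x1]=cv2.morphologyEx((l==k).astype(np.uint8),cv2.MORPH_CLOSE,np.ones((9,9))); return o
V=[(masks(i1,(246,218,305,290)),P1),(masks(i2,(285,185,355,255)),P2)]
def sil(p,P,S=8):
    o=np.zeros((400*S//2,640*S//2),np.uint8)*0
    o=np.zeros((400,640),np.uint8)
    pts=[]
    for k,r in enumerate([33.5,28,22.5,17]):
        c=np.vstack([circ("wrist",[p[0],p[1],p[2]+(14*k+h)/1000],r/1000,P) for h in (0,14)])
        cv2.fillConvexPoly(o,cv2.convexHull((c*16).astype(np.int32).reshape(-1,1,2)),1,shift=4)
    c=np.vstack([circ("wrist",[p[0],p[1],p[2]],.0255,P),circ("wrist",[p[0],p[1],p[2]-.026],.017,P)])
    cv2.fillConvexPoly(o,cv2.convexHull((c*16).astype(np.int32).reshape(-1,1,2)),1,shift=4)
    return o
f=lambda p:sum(float((sil(p,P)!=m).sum()) for m,P in V)
r=minimize(f,[.418,.265,.026],method="Nelder-Mead",options=dict(initial_simplex=[[.41,.26,.02],[.425,.262,.026],[.418,.275,.026],[.418,.265,.036]],xatol=1e-4))
print(r.x,r.fun,[int(m.sum()) for m,_ in V])
for z in (.026,):
  f2=lambda q:f([q[0],q[1],z]); q=minimize(f2,r.x[:2],method="Nelder-Mead",options=dict(initial_simplex=[[.41,.26],[.425,.262],[.418,.275]])); print(q.x,q.fun)
E
```

```text
[0.41824077 0.26542485 0.08189187]Traceback (most recent call last):
  File "<stdin>", line 20, in <module>
    res = _minimize_neldermead(fun, x0, args, callback, bounds=bounds,
                               **options)
    fsim[k] = func(sim[k])
              ~~~~^^^^^^^^
    fx = function(np.copy(x), *(wrapper_args + args))
  File "<stdin>", line 19, in <lambda>
  File "<stdin>", line 19, in <genexpr>
  File "<stdin>", line 16, in sil
  File "h.py", line 31, in circ
    t=np.linspace(0,2*np.pi,60); return np.array([proj(c,[C[0]+r*np.cos(a),C[1]+r*np.sin(a),C[2]],P) for a in t])
                                                  ~~~~^^^^^^^^^^^^^^^^^^^^^^^^^^^^^^^^^^^^^^^^^^^^^^
  File "h.py", line 16, in proj
    m=imaging.camera_model(c); K=m["camera_matrix"]
ValueError: time passes only in moves, steps and waits
```

Request:
jog_arm([
  [-2.2,0,0,0,0,0],
  [-2.2,0,0,0,0,0],
  [0,0,4,0,0,0],
  [0,0,4,0,0,0],
  [0,0,3,0,0,0],
  [0,0,2,0,0,0],
  [0,0,1.2,0,0,0],
  [0,0,0,0,0,0],
  [0,0,0,0,0,0],
])

```text
time_s: 4.0
tool_pos: [0.4191, 0.2655, 0.0985]
orientation: [0.628, 3.077, 0.001]
wrist_force: [0.2, -0.9, 0.0]
gripper_width: 0.092
gripper_force: 0.0
```

```bash
sed -i 's/^def ray/_M={}\ndef cm(c):\n    if c not in _M: _M[c]=imaging.camera_model(c)\n    return _M[c]\ndef ray/; s/m=imaging.camera_model(c)/m=cm(c)/' h.py; python3 w.py w3 cone_small
```

```text
[0.4191 0.2655 0.0985] [[-0.92, 0.392, 0.001], [0.392, 0.92, 0.0], [-0.001, 0.001, -1.0]] 4.05
cone_small [([0.417, 0.267, 0.079], 0.92, [321.0, 252.0])]
```

View pics/w3.png

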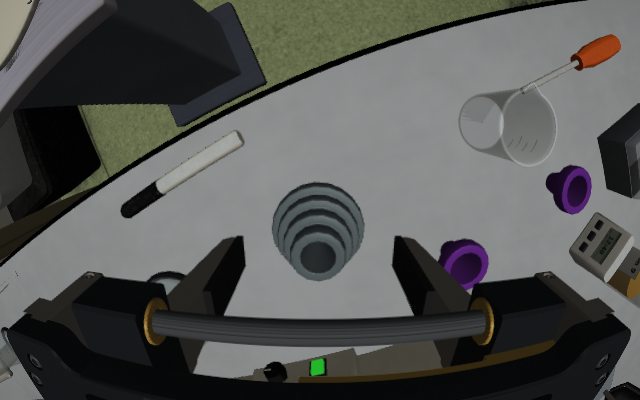

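The nest is centred between the fingers, with the small ring at (318,256) and the finger tips at (240,240) and (397,240). I'll close and lift.

Request:
jog_arm([
  [0,0,0.15,0,0,0],
  [0,0,0,0,0,0],
  [0,0,0,0,0,0],
  [0,0,0,0,0,0],
  [0,0,0,0,0,0],
  [0,0,0,0,0,0],
  [0,0,0,0,0,0],
  [0,0,0,0,0,0],
], jaw=0.2, force=10)

```text
time_s: 4.9
tool_pos: [0.4184, 0.2652, 0.0961]
orientation: [-0.628, -3.078, 0.0]
wrist_force: [-0.9, -1.1, 0.7]
gripper_width: 0.0332
gripper_force: 10.0
```

Request:
jog_arm([
  [0,0,-0.5,0,0,0],
  [0,0,-1,0,0,0],
  [0,0,-1.5,0,0,0],
  [0,0,-2,0,0,0],
  [0,0,-3,0,0,0],
  [0,0,-3.5,0,0,0],
  [0,0,-3.5,0,0,0],
  [0,0,-2.5,0,0,0],
  [0,0,-1,0,0,0],
  [0,0,0,0,0,0],
])

```text
time_s: 5.9
tool_pos: [0.4192, 0.2654, 0.2829]
orientation: [0.628, 3.075, 0.003]
wrist_force: [-0.4, 0.3, -0.7]
gripper_width: 0.0337
gripper_force: 10.0
```

```bash
python3 w.py w4 cone_medium cone_small flask_medium
```

```text
[0.4192 0.2654 0.2829] [[-0.92, 0.392, 0.003], [0.392, 0.92, 0.001], [-0.003, 0.002, -1.0]] 5.95
cone_medium [([0.481, 0.492, 0.045], 0.85, [487.0, 159.0]), ([0.501, 0.363, 0.033], 0.71, [407.0, 204.0]), ([0.4, 0.276, 0.04], 0.7, [320.0, 162.0])]
cone_small [([0.417, 0.267, 0.266], 0.71, [319.0, 254.0]), ([0.411, 0.273, 0.057], 0.65, [322.0, 172.0]), ([0.586, -0.18, 0.038], 0.16, [142.0, 348.0])]
flask_medium [([0.448, 0.109, 0.066], 0.79, [218.0, 248.0])]
```

View pics/w4.png

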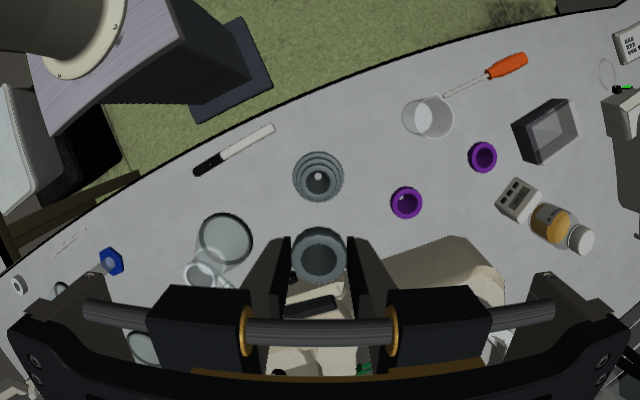

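Only the small cone came up. The nest of three stays at (318,176), the medium flask is at (225,240) with its rim at (203,275), and the cylinder foot is at (111,261). I'll pause over the medium flask for a measurement, then go on to the small flask.

Request:
jog_arm([
  [-1.4,-3.2,0,0,0,0],
  [-1.4,-3.2,0,0,0,0],
  [-1.4,-3.2,0,0,0,0],
  [-1.4,-3.2,0,0,0,0],
  [-1.4,-3.0,0,0,0,0],
  [0,0,0,0,0,0],
  [0,0,0,0,0,0],
])

```text
time_s: 6.8
tool_pos: [0.4205, 0.0922, 0.28]
orientation: [-0.631, -3.075, -0.0]
wrist_force: [-0.5, 0.5, -0.0]
gripper_width: 0.0335
gripper_force: 10.0
```

```bash
python3 w.py w5 flask_medium cylinder flask_largest
```

```text
[0.4205 0.0922 0.28  ] [[-0.919, 0.394, -0.002], [0.394, 0.919, 0.001], [0.002, -0.0, -1.0]] 6.85
flask_medium [([0.442, 0.1, 0.063], 0.96, [332.0, 197.0])]
cylinder [([0.41, -0.135, 0.108], 0.72, [150.0, 255.0])]
flask_largest [([0.601, 0.001, 0.066], 0.76, [310.0, 322.0])]
```

Request:
jog_arm([
  [-1.4,-3.2,0,0,0,0],
  [-1.4,-3.2,0,0,0,0],
  [-1.4,-3.2,0,0,0,0],
  [-1.4,-3.2,0,0,0,0],
  [-1.4,-3.2,0,0,0,0],
  [-1.4,-3.2,0,0,0,0],
  [-1.4,-3.2,0,0,0,0],
  [-1.4,-3.2,0,0,0,0],
  [-1.4,-3.2,0,0,0,0],
  [-1.4,-3.2,0,0,0,0],
  [-1.4,-3.2,0,0,0,0],
  [-1.4,-3.2,0,0,0,0],
  [0,0,0,0,0,0],
  [0,0,0,0,0,0],
])

```text
time_s: 8.4
tool_pos: [0.4253, -0.3262, 0.2806]
orientation: [-0.628, -3.077, -0.002]
wrist_force: [-0.3, 0.5, -0.2]
gripper_width: 0.0336
gripper_force: 10.0
```

```bash
python3 w.py w6 flask_small cylinder flask_large
python3 - <<'E'
from h import *
a,_=load("w5"); b,_=load("w6"); cv2.imwrite("pics/w56.png",np.hstack([cv2.resize(i[120:270,220:420],(400,300),interpolation=2) for i in (a,b)]))
E
```

```text
[ 0.4253 -0.3262  0.2806] [[-0.92, 0.392, -0.001], [0.392, 0.92, 0.001], [0.001, 0.001, -1.0]] 8.45
flask_small [([0.432, -0.346, 0.047], 0.89, [306.0, 191.0]), ([0.455, 0.074, 0.058], 0.66, [571.0, 104.0])]
cylinder [([0.407, -0.154, 0.129], 0.97, [466.0, 118.0])]
flask_large [([0.586, -0.22, 0.062], 0.83, [435.0, 260.0])]
```

View pics/w56.png

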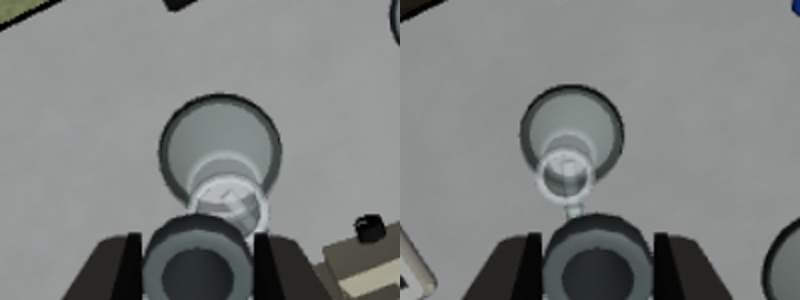

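```bash
python3 - <<'E'
from h import *
_,P5=load("w5"); _,P6=load("w6"); r=np.round
print("small rim",r(plane(ray("wrist",(302.5,207.5),P6),.1),4),"foot",r(plane(ray("wrist",(306,188.5),P6),.004),4))
print("med foot",r(plane(ray("wrist",(330,195.5),P5),.004),4))
for C,P,R_,o in [((.432,-.339),P6,(.017,.035),(.1,.003)),((.45,.09),P5,(.022,.042),(.122,.003))]:
    for rr,z in zip(R_,o):
        c=circ("wrist",[*C,z],rr,P); c=(c-[220,120])*2; print(C,z,r(c.min(0)),r(c.max(0)))
E
```

```text
small rim [ 0.4362 -0.3503  0.1   ] foot [ 0.4377 -0.3507  0.004 ]
med foot [0.4548 0.0946 0.004 ]
(0.432, -0.339) 0.1 [150. 130.] [212. 190.]
(0.432, -0.339) 0.003 [134.  73.] [234. 171.]
(0.45, 0.09) 0.122 [174. 163.] [258. 243.]
(0.45, 0.09) 0.003 [152.  88.] [271. 203.]
```

Request:
jog_arm([
  [-1,-0.9,0,0,0,0],
  [-1,-0.9,0,0,0,0],
  [0,0,2.5,0,0,0],
  [0,0,3,0,0,0],
  [0,0,3,0,0,0],
  [0,0,1.5,0,0,0],
  [0,0,1,0,0,0],
  [0,0,1,0,0,0],
  [0,0,1,0,0,0],
  [0,0,1,0,0,0],
  [0,0,0.5,0,0,0],
  [0,0,0,0,0,0],
  [0,0,0,0,0,0],
])

```text
time_s: 9.9
tool_pos: [0.4364, -0.3514, 0.1364]
orientation: [0.628, 3.078, -0.0]
wrist_force: [0.3, -0.2, -0.2]
gripper_width: 0.0337
gripper_force: 10.0
```

```bash
python3 w.py w7 cone_small flask_small
```

```text
[ 0.4364 -0.3514  0.1364] [[-0.92, 0.392, 0.0], [0.392, 0.92, -0.0], [-0.0, -0.0, -1.0]] 9.95
cone_small [([0.436, -0.349, 0.12], 0.63, [322.0, 256.0])]
flask_small [([0.426, -0.345, 0.039], 0.76, [322.0, 201.0])]
```

View pics/w7.png

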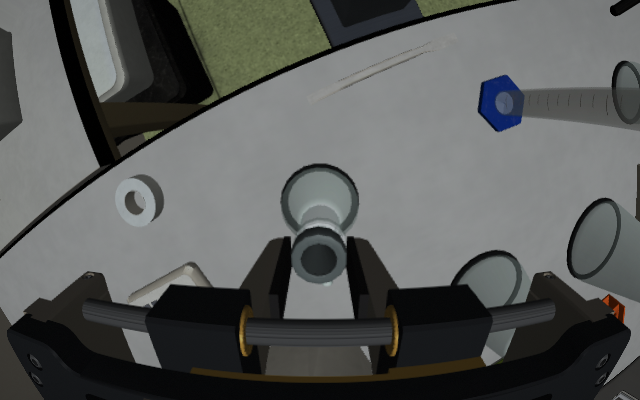

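The cone at (319,257) is inside the neck, concentric with the flask foot at (320,203). I'll seat it.

Request:
jog_arm([
  [0,0,0.3,0,0,0],
  [0,0,0.3,0,0,0],
  [0,0,0.2,0,0,0],
  [0,0,0.1,0,0,0],
  [0,0,0,0,0,0],
  [0,0,0,0,0,0],
])

```text
time_s: 10.65
tool_pos: [0.4363, -0.3511, 0.128]
orientation: [-0.628, -3.078, -0.0]
wrist_force: [-2.5, 2.9, 6.8]
gripper_width: 0.0335
gripper_force: 10.0
```

Request:
jog_arm([
  [0,0,0,0,0,0],
  [0,0,0,0,0,0],
  [0,0,0,0,0,0],
  [0,0,0,0,0,0],
  [0,0,0,0,0,0],
], jaw=0.75)

```text
time_s: 11.15
tool_pos: [0.4362, -0.3511, 0.1269]
orientation: [-0.628, -3.078, -0.0]
wrist_force: [0.4, 0.6, -0.0]
gripper_width: 0.0688
gripper_force: 0.0
```

Request:
jog_arm([
  [0,0,-1,0,0,0],
  [0,0,-2,0,0,0],
  [0,0,-3,0,0,0],
  [0,0,-3,0,0,0],
  [0,0,-3,0,0,0],
  [0,0,0,0,0,0],
  [0,0,0,0,0,0],
])

```text
time_s: 11.85
tool_pos: [0.4365, -0.3514, 0.2479]
orientation: [0.628, 3.077, -0.002]
wrist_force: [-0.2, -0.0, -0.7]
gripper_width: 0.069
gripper_force: 0.0
```

```bash
python3 w.py w8 cone_small flask_small
python3 - <<'E'
from h import *
i,P=load("w8")
for z in (.114,.1):
  c=circ("wrist",[.4363,-.3510,z],.017,P); print(np.round(c.min(0),1),np.round(c.max(0),1))
cv2.imwrite("pics/w8c.png",cv2.resize(i[130:280,220:420],(800,600),interpolation=2))
E
```

```text
[ 0.4365 -0.3514  0.2479] [[-0.92, 0.392, 0.001], [0.392, 0.92, -0.001], [-0.002, -0.001, -1.0]] 11.9
cone_small [([0.435, -0.354, 0.112], 0.78, [316.0, 201.0])]
flask_small [([0.425, -0.346, 0.038], 0.62, [319.0, 173.0])]
[301.4 183.8] [337.5 218.6]
[302.1 180.6] [336.7 214. ]
```

View pics/w8c.png

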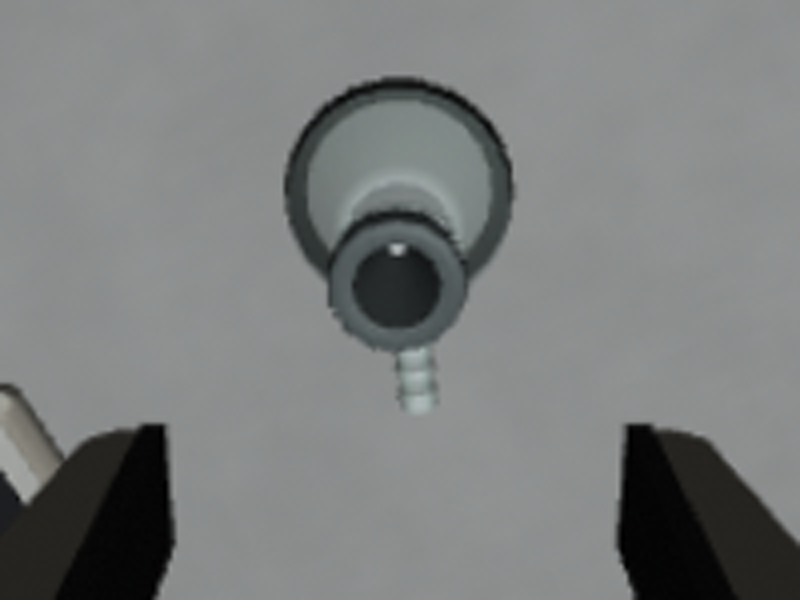

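The cone is seated. Its ring spans u 302–337 and v 182–218, which matches the prediction for a top at z=0.114. On the way back I'll look at the large and largest flasks with the gripper empty.

Request:
jog_arm([
  [-0.8,3.3,-0.6,0,0,0],
  [-0.8,3.3,-0.6,0,0,0],
  [-0.8,3.3,-0.6,0,0,0],
  [-0.8,3.3,-0.6,0,0,0],
  [-0.8,3.3,-0.6,0,0,0],
  [-0.9,3.2,-0.6,0,0,0],
  [0,0,0,0,0,0],
  [0,0,0,0,0,0],
], jaw=1)

```text
time_s: 12.8
tool_pos: [0.5582, -0.1886, 0.2817]
orientation: [-0.626, -3.076, -0.0]
wrist_force: [-1.0, -0.2, 0.1]
gripper_width: 0.0917
gripper_force: 0.0
```

```bash
python3 w.py w9 flask_large flask_largest cylinder
```

```text
[ 0.5582 -0.1886  0.2817] [[-0.921, 0.391, -0.002], [0.391, 0.921, 0.001], [0.002, -0.0, -1.0]] 12.85
flask_large [([0.594, -0.207, 0.102], 0.57, [317.0, 226.0])]
flask_largest [([0.614, -0.034, 0.116], 0.77, [466.0, 187.0])]
cylinder [([0.42, -0.144, 0.13], 0.93, [305.0, 50.0]), ([0.594, -0.21, 0.105], 0.71, [314.0, 227.0])]
```

Request:
jog_arm([
  [1.1,2.4,0,0,0,0],
  [1.2,2.4,0,0,0,0],
  [1.2,2.4,0,0,0,0],
  [1.2,2.4,0,0,0,0],
  [1.2,2.4,0,0,0,0],
  [1.2,2.4,0,0,0,0],
  [0,0,0,0,0,0],
  [0,0,0,0,0,0],
])

```text
time_s: 13.8
tool_pos: [0.5495, -0.0295, 0.283]
orientation: [-0.629, -3.078, 0.001]
wrist_force: [0.7, -0.7, -0.1]
gripper_width: 0.0923
gripper_force: 0.0
```

```bash
python3 w.py w10 flask_large flask_largest flask_medium
python3 - <<'E'
from h import *
a,_=load("w9"); b,_=load("w10"); cv2.imwrite("pics/w910.png",np.hstack([cv2.resize(i[100:340,160:480],(400,300),interpolation=2) for i in (a,b)]))
E
```

```text
[ 0.5495 -0.0295  0.283 ] [[-0.92, 0.392, -0.0], [0.392, 0.92, -0.001], [-0.0, -0.001, -1.0]] 13.85
flask_large [([0.584, -0.186, 0.033], 0.93, [228.0, 242.0]), ([0.419, 0.412, 0.021], 0.65, [541.0, 4.0])]
flask_largest []
flask_medium [([0.461, 0.081, 0.078], 0.6, [379.0, 78.0])]
```

View pics/w910.png

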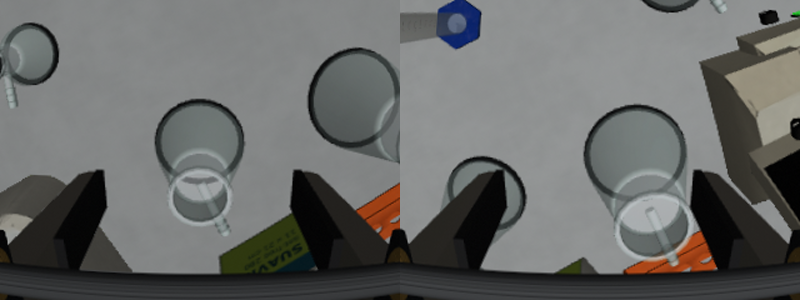

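```bash
cat > fl.py <<'E'
from h import *
_,P9=load("w9"); _,P10=load("w10"); r=np.round
print(r(plane(ray("wrist",(319.2,258),P9),.146),4),r(plane(ray("wrist",(319.2,213.6),P9),.003),4))
print(r(plane(ray("wrist",(362.4,281.6),P10),.17),4),r(plane(ray("wrist",(348,223.2),P10),.003),4))
for n,P,C,rz in [("L",P9,(.6,-.205),((.027,.146),(.05,.003))),("XL",P10,(.613,-.017),((.032,.17),(.059,.003)))]:
  for rr,z in rz:
    c=(circ("wrist",[*C,z],rr,P)-[160,100])*1.25; print(n,z,r(c.min(0)),r(c.max(0)))
E
python3 fl.py
```

```text
[ 0.6125 -0.2114  0.146 ] [ 0.612 -0.211  0.003]
[ 0.6342 -0.0199  0.17  ] [ 0.6345 -0.0194  0.003 ]
L 0.146 [166. 150.] [234. 212.]
L 0.003 [156.  88.] [243. 171.]
XL 0.17 [205. 164.] [289. 239.]
XL 0.003 [179.  87.] [280. 184.]
```

The large flask is at (0.612,-0.211) and the largest at (0.634,-0.0195). The rim and foot estimates agree within 1 mm. Next I'll check the overhanging rotovap parts near them.

```bash
python3 - <<'E'
from h import *
t=cv2.imread("pics/top0.png")[70:190,270:470]; s=cv2.imread("pics/side0.png")[30:210,220:340]
cv2.imwrite("pics/obs.png",np.hstack([cv2.copyMakeBorder(cv2.resize(t,(500,300),interpolation=2),0,150,0,0,0),cv2.resize(s,(300,450),interpolation=2)]))
E
```

```text
(no output)
```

View pics/obs.png

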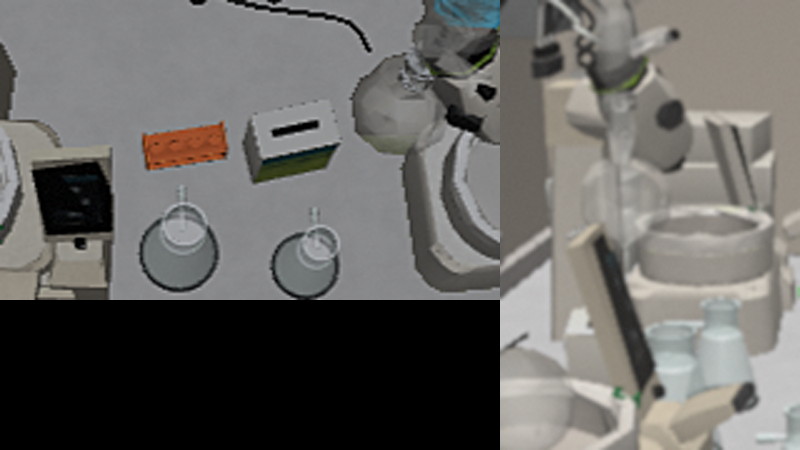

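```bash
python3 - <<'E'
from h import *
for k,a,b in [("sphere",(430,112),(270,108)),("scrTR",(315,129),(260,121)),("scrTR2",(315,129),(252,122)),("scrTL",(283,135),(250,126)),("scrBR",(315,164),(281,186)),("head2",(455,95),(287,72))]:
    X=tri(ray("top",a),ray("side",b)); print(k,np.round(X,3),np.round(proj("top",X)-a,1))
E
```

```text
sphere [ 0.766 -0.301  0.27 ] [-0.1 -0.3]
scrTR [0.691 0.075 0.317] [0.2 1. ]
scrTR2 [0.703 0.077 0.311] [-0.5 -2.2]
scrTL [0.678 0.177 0.327] [-0.4 -1.7]
scrBR [0.633 0.078 0.127] [-0.1 -0.8]
head2 [ 0.739 -0.348  0.397] [1.4 9.5]
```

The receiving flask (sphere) is at (0.766,-0.301,0.27), clear of the large flask. The tilted screen's near edge is at about (0.69,0.076,0.32), so I'll turn the gripper at the largest flask. Back to the nest for the medium cone.

Request:
jog_arm([
  [2.36,2.2,0,0,0,0],
  [2.36,2.2,0,0,0,0],
  [2.36,2.2,0,0,0,0],
  [2.36,2.2,0,0,0,0],
  [2.36,2.2,0,0,0,0],
  [2.36,2.2,0,0,0,0],
  [2.36,2.2,0,0,0,0],
  [2.36,2.2,0,0,0,0],
  [2.36,2.2,0,0,0,0],
  [2.36,2.2,0,0,0,0],
  [0,0,0,0,0,0],
  [0,0,0,0,0,0],
])

```text
time_s: 15.2
tool_pos: [0.4191, 0.2658, 0.2831]
orientation: [0.628, 3.078, -0.001]
wrist_force: [0.4, -0.3, 0.3]
gripper_width: 0.0917
gripper_force: 0.0
```

```bash
cat > nest.py <<'E'
import sys
from h import *
from scipy.optimize import minimize
i,P=load(sys.argv[1]); K=int(sys.argv[2])
c0=proj("wrist",[.4182,.2654,.04],P); x,y=c0.astype(int)
S=4; b=40; w=cv2.resize(i[y-b:y+b,x-b:x+b],None,fx=S,fy=S,interpolation=cv2.INTER_CUBIC).astype(int)
bg=np.median(w[:S*8].reshape(-1,3),0); m=(np.abs(w-bg).max(2)>18).astype(np.uint8)
m=cv2.morphologyEx(m,cv2.MORPH_CLOSE,np.ones((25,25))); m=cv2.morphologyEx(m,cv2.MORPH_OPEN,np.ones((25,25)))
off=np.array([x-b,y-b])-.5*(1-1/S)*-0
R0=[33.5,28,22.5,17]
def sil(p):
    o=np.zeros_like(m)
    for (r1,z1),(r2,z2) in [((25.5,26),(17,0))]+[((R0[k],26+14*k),(R0[k],40+14*k)) for k in range(K)]:
        c=np.vstack([circ("wrist",[p[0],p[1],z/1000],r/1000,P) for r,z in ((r1,z1),(r2,z2))])
        cv2.fillConvexPoly(o,cv2.convexHull(((c-off+.5)*S-.5).astype(np.float32)).astype(np.int32),1)
    return o
f=lambda p:float((sil(p)!=m).sum())
r=minimize(f,[.418,.265],method="Nelder-Mead",options=dict(initial_simplex=[[.412,.262],[.425,.262],[.418,.272]],xatol=1e-4))
print("nest",np.round(r.x,4),"mismatch",r.fun/m.sum(), "mask",int(m.sum()))
p,o=P; d=R.from_rotvec(o).inv().apply(np.r_[r.x,0]-np.r_[p[:2],0]); print("tool delta cm",np.round(d*100,2)[:2],"z",p[2])
E
python3 w.py w11 cone_medium cone_largest; python3 nest.py w11 3
```

```text
[0.4191 0.2658 0.2831] [[-0.92, 0.392, 0.0], [0.392, 0.92, -0.001], [-0.0, -0.0, -1.0]] 15.25
cone_medium [([0.502, 0.364, 0.034], 0.88, [409.0, 205.0]), ([0.422, 0.265, 0.071], 0.84, [319.0, 186.0]), ([0.48, 0.496, 0.043], 0.84, [488.0, 158.0])]
cone_largest [([0.406, 0.273, 0.04], 0.75, [320.0, 167.0])]
nest [0.4181 0.265 ] mismatch 0.015103454296772692 mask 34363
tool delta cm [ 0.06 -0.11] z 0.28307610844315245
```

Request:
jog_arm([
  [0,-0.1,4,0,0,0],
  [0,0,4,0,0,0],
  [0,0,4,0,0,0],
  [0,0,3,0,0,0],
  [0,0,2,0,0,0],
  [0,0,1.5,0,0,0],
  [0,0,1,0,0,0],
  [0,0,0.5,0,0,0],
  [0,0,0,0,0,0],
  [0,0,0,0,0,0],
])

```text
time_s: 16.35
tool_pos: [0.4192, 0.2652, 0.0839]
orientation: [0.629, 3.077, 0.001]
wrist_force: [-0.2, -0.3, 0.5]
gripper_width: 0.0918
gripper_force: 0.0
```

Request:
jog_arm([
  [0,0,0,0,0,0],
  [0,0,0,0,0,0],
  [0,0,0,0,0,0],
  [0,0,0,0,0,0],
  [0,0,0,0,0,0],
  [0,0,0,0,0,0],
  [0,0,0,0,0,0],
], jaw=0.3)

```text
time_s: 17.05
tool_pos: [0.4184, 0.2652, 0.0831]
orientation: [-0.628, -3.078, -0.0]
wrist_force: [-0.5, 0.7, -0.4]
gripper_width: 0.043
gripper_force: 10.0
```

Request:
jog_arm([
  [0,0,-0.5,0,0,0],
  [0,0,-1,0,0,0],
  [0,0,-1.5,0,0,0],
  [0,0,-2,0,0,0],
  [0,0,-3,0,0,0],
  [0,0,-3.5,0,0,0],
  [0,0,-3,0,0,0],
  [0,0,-1.5,0,0,0],
  [0,0,0,0,0,0],
  [0,0,0,0,0,0],
])

```text
time_s: 18.05
tool_pos: [0.4183, 0.2651, 0.2431]
orientation: [0.628, 3.078, 0.0]
wrist_force: [-0.5, 0.2, -0.2]
gripper_width: 0.0429
gripper_force: 10.0
```

```bash
python3 w.py w12 cone_medium cone_largest; python3 nest.py w12 2
```

```text
[0.4183 0.2651 0.2431] [[-0.92, 0.392, 0.0], [0.392, 0.92, 0.0], [-0.0, 0.0, -1.0]] 18.1
cone_medium [([0.503, 0.363, 0.032], 0.95, [417.0, 216.0]), ([0.481, 0.494, 0.044], 0.88, [503.0, 164.0]), ([0.423, 0.263, 0.229], 0.85, [319.0, 268.0])]
cone_largest [([0.401, 0.276, 0.039], 0.61, [322.0, 168.0]), ([0.406, -0.133, 0.009], 0.3, [100.0, 268.0])]
nest [0.4186 0.2649] mismatch 0.17035242290748898 mask 45400
tool delta cm [-0.03 -0.01] z 0.24310356684012774
```

Request:
jog_arm([
  [-2,-2.85,0,0,0,0],
  [-2,-2.85,0,0,0,0],
  [-2,-2.85,0,0,0,0],
  [-2,-2.85,0,0,0,0],
  [-2,-2.85,0,0,0,0],
  [0,0,0,0,0,0],
  [0,0,0,0,0,0],
  [0,0,0,0,0,0],
])

```text
time_s: 19.0
tool_pos: [0.4541, 0.0957, 0.2425]
orientation: [-0.627, -3.077, -0.0]
wrist_force: [0.6, 0.7, -1.0]
gripper_width: 0.0428
gripper_force: 10.0
```

```bash
python3 w.py w13 cone_medium flask_medium
python3 - <<'E'
from h import *
i,P=load("w13")
# foot circle: fit XY by dark-ring contrast on the visible upper half
g=cv2.cvtColor(i,cv2.COLOR_BGR2GRAY).astype(np.float32)
best=[]
for x in np.arange(.447,.463,.001):
  for y in np.arange(.087,.103,.001):
    v=[]
    for r in (.0405,.046):
      c=circ("wrist",[x,y,.003],r,P).astype(np.float32); c=c[c[:,1]<c[:,1].mean()+5]; v.append(cv2.remap(g,c[None,:,0],c[None,:,1],1).mean())
    best.append((v[1]-v[0],x,y))
print(sorted(best)[::-1][:5])
E
```

```text
[0.4541 0.0957 0.2425] [[-0.92, 0.391, -0.001], [0.391, 0.92, 0.001], [0.001, -0.0, -1.0]] 19.05
cone_medium [([0.497, 0.368, 0.033], 0.96, [520.0, 138.0]), ([0.477, 0.487, 0.04], 0.87, [576.0, 102.0]), ([0.461, 0.094, 0.226], 0.79, [321.0, 269.0])]
flask_medium [([0.449, 0.099, 0.07], 0.57, [320.0, 186.0])]
[(np.float32(108.97036), np.float64(0.455), np.float64(0.094)), (np.float32(106.2874), np.float64(0.455), np.float64(0.093)), (np.float32(104.18974), np.float64(0.456), np.float64(0.094)), (np.float32(103.50241), np.float64(0.456), np.float64(0.095)), (np.float32(103.32251), np.float64(0.455), np.float64(0.095))]
```

Request:
jog_arm([
  [-0.15,-0.1,2,0,0,0],
  [0,0,2,0,0,0],
  [0,0,1,0,0,0],
  [0,0,1,0,0,0],
  [0,0,1,0,0,0],
  [0,0,0.8,0,0,0],
  [0,0,0.5,0,0,0],
  [0,0,0,0,0,0],
  [0,0,0,0,0,0],
])

```text
time_s: 20.05
tool_pos: [0.4558, 0.0933, 0.1604]
orientation: [0.628, 3.078, 0.0]
wrist_force: [0.3, 0.3, 0.2]
gripper_width: 0.043
gripper_force: 10.0
```

Request:
jog_arm([
  [0,0,0.3,0,0,0],
  [0,0,0.3,0,0,0],
  [0,0,0.2,0,0,0],
  [0,0,0.1,0,0,0],
  [0,0,0,0,0,0],
  [0,0,0,0,0,0],
])

```text
time_s: 20.65
tool_pos: [0.4557, 0.0934, 0.1512]
orientation: [0.628, 3.078, 0.0]
wrist_force: [0.2, 0.1, 0.6]
gripper_width: 0.0432
gripper_force: 10.0
```

Nearly home. I'll ease it down until there is contact.

Request:
jog_arm([
  [0,0,0.1,0,0,0],
  [0,0,0.1,0,0,0],
  [0,0,0,0,0,0],
  [0,0,0,0,0,0],
])

```text
time_s: 21.05
tool_pos: [0.456, 0.0933, 0.1507]
orientation: [0.628, 3.077, -0.0]
wrist_force: [-3.8, 0.5, 10.6]
gripper_width: 0.0431
gripper_force: 10.0
```

Request:
jog_arm([
  [0,0,0,0,0,0],
  [0,0,0,0,0,0],
  [0,0,0,0,0,0],
  [0,0,0,0,0,0],
  [0,0,0,0,0,0],
], jaw=0.85)

```text
time_s: 21.55
tool_pos: [0.4554, 0.0934, 0.1489]
orientation: [-0.628, -3.078, 0.0]
wrist_force: [0.0, 0.3, 0.1]
gripper_width: 0.0779
gripper_force: 0.0
```

Request:
jog_arm([
  [0,0,-1,0,0,0],
  [0,0,-2,0,0,0],
  [0,0,-3,0,0,0],
  [0,0,-3,0,0,0],
  [0,0,-2,0,0,0],
  [0,0,0,0,0,0],
  [0,0,0,0,0,0],
])

```text
time_s: 22.25
tool_pos: [0.4556, 0.0934, 0.259]
orientation: [0.628, 3.078, 0.0]
wrist_force: [0.3, -1.1, 0.1]
gripper_width: 0.0782
gripper_force: 0.0
```

```bash
cat > seat.py <<'E'
# grid-fit of a flange top circle (radius r) at several heights: edge contrast inside/outside
import sys
from h import *
n,x0,y0,z0,r=sys.argv[1],*map(float,sys.argv[2:6]); i,P=load(n); g=cv2.cvtColor(i,cv2.COLOR_BGR2GRAY).astype(np.float32)
gx=cv2.GaussianBlur(g,(3,3),0); best=[]
for z in np.arange(z0-.008,z0+.013,.002):
  b=[]
  for x in x0+np.arange(-.006,.0061,.001):
    for y in y0+np.arange(-.006,.0061,.001):
      v=[]
      for q in (r-.0015,r+.0015):
        c=circ("wrist",[x,y,z],q,P).astype(np.float32); v.append(cv2.remap(gx,c[None,:,0],c[None,:,1],1)[0])
      b.append((round(float(np.abs(np.array(v[1])-v[0]).mean()),2),round(x,4),round(y,4)))
  best.append((max(b),round(z,3)))
print(sorted(best)[::-1][:4])
E
python3 w.py w14 cone_medium flask_medium; python3 seat.py w14 .455 .094 .136 .0225; echo small; python3 seat.py w8 .4363 -.351 .114 .017
```

```text
[0.4556 0.0934 0.259 ] [[-0.92, 0.392, 0.0], [0.392, 0.92, -0.0], [-0.0, 0.0, -1.0]] 22.3
cone_medium [([0.48, 0.488, 0.039], 0.87, [570.0, 101.0]), ([0.5, 0.363, 0.032], 0.74, [512.0, 138.0]), ([0.461, 0.092, 0.137], 0.7, [320.0, 211.0])]
flask_medium [([0.438, 0.104, 0.055], 0.83, [322.0, 168.0])]
[((56.47, np.float64(0.453), np.float64(0.094)), np.float64(0.14)), ((55.99, np.float64(0.454), np.float64(0.094)), np.float64(0.138)), ((55.36, np.float64(0.453), np.float64(0.094)), np.float64(0.142)), ((53.42, np.float64(0.454), np.float64(0.094)), np.float64(0.136))]
small
[((53.02, np.float64(0.4323), np.float64(-0.35)), np.float64(0.122)), ((51.0, np.float64(0.4333), np.float64(-0.35)), np.float64(0.118)), ((50.92, np.float64(0.4313), np.float64(-0.35)), np.float64(0.126)), ((50.69, np.float64(0.4333), np.float64(-0.35)), np.float64(0.12))]
```

Request:
jog_arm([
  [2.05,2.86,0,0,0,0],
  [2.05,2.86,0,0,0,0],
  [2.05,2.86,0,0,0,0],
  [2.05,2.86,0,0,0,0],
  [2.0,2.86,0,0,0,0],
  [0,0,0,0,0,0],
  [0,0,0,0,0,0],
], jaw=1)

```text
time_s: 23.1
tool_pos: [0.4171, 0.2649, 0.2579]
orientation: [-0.626, -3.077, 0.003]
wrist_force: [1.3, -0.2, 0.8]
gripper_width: 0.0918
gripper_force: 0.0
```

```bash
python3 w.py w15 cone_large cone_largest; for k in 1 2 3; do python3 nest.py w15 $k; done
```

```text
[0.4171 0.2649 0.2579] [[-0.921, 0.39, -0.002], [0.39, 0.921, -0.001], [0.001, -0.002, -1.0]] 23.15
cone_large [([0.421, 0.263, 0.055], 0.7, [319.0, 189.0])]
cone_largest [([0.403, 0.276, 0.04], 0.7, [323.0, 168.0])]
nest [0.4181 0.2649] mismatch 0.06036179333027795 mask 37093
tool delta cm [-0.09  0.04] z 0.25791603927320483
nest [0.4181 0.2649] mismatch 0.06036179333027795 mask 37093
tool delta cm [-0.09  0.04] z 0.25791603927320483
nest [0.4181 0.2649] mismatch 0.06036179333027795 mask 37093
tool delta cm [-0.09  0.04] z 0.25791603927320483
```

Request:
jog_arm([
  [-0.1,0,4,0,0,0],
  [0,0,4,0,0,0],
  [0,0,4,0,0,0],
  [0,0,3,0,0,0],
  [0,0,2,0,0,0],
  [0,0,1,0,0,0],
  [0,0,0.8,0,0,0],
  [0,0,0,0,0,0],
  [0,0,0,0,0,0],
])

```text
time_s: 24.15
tool_pos: [0.4196, 0.2646, 0.0721]
orientation: [0.629, 3.076, 0.001]
wrist_force: [-0.1, -0.0, -0.6]
gripper_width: 0.0918
gripper_force: 0.0
```

Request:
jog_arm([
  [0,0,0.1,0,0,0],
  [0,0,0,0,0,0],
  [0,0,0,0,0,0],
  [0,0,0,0,0,0],
  [0,0,0,0,0,0],
  [0,0,0,0,0,0],
], jaw=0.4)

```text
time_s: 24.75
tool_pos: [0.4188, 0.2646, 0.0702]
orientation: [0.628, 3.078, 0.0]
wrist_force: [-0.4, 0.5, 0.7]
gripper_width: 0.0548
gripper_force: 10.0
```

Request:
jog_arm([
  [0,0,-0.5,0,0,0],
  [0,0,-1,0,0,0],
  [0,0,-1.5,0,0,0],
  [0,0,-2,0,0,0],
  [0,0,-3.5,0,0,0],
  [0,0,-4,0,0,0],
  [0,0,-4,0,0,0],
  [0,0,-3,0,0,0],
  [0,0,-1.5,0,0,0],
  [0,0,0,0,0,0],
  [0,0,0,0,0,0],
])

```text
time_s: 25.85
tool_pos: [0.4181, 0.2643, 0.2788]
orientation: [-0.628, -3.076, 0.002]
wrist_force: [-0.2, -0.0, -0.6]
gripper_width: 0.0549
gripper_force: 10.0
```

```bash
python3 w.py w16 cone_large cone_largest
```

```text
[0.4181 0.2643 0.2788] [[-0.92, 0.392, -0.002], [0.392, 0.92, -0.001], [0.001, -0.001, -1.0]] 25.9
cone_large [([0.425, 0.26, 0.264], 0.97, [317.0, 271.0])]
cone_largest [([0.421, 0.266, 0.038], 0.69, [321.0, 180.0])]
```

Request:
jog_arm([
  [-2.6,-2.6,0,0,0,0],
  [-2.6,-2.6,0,0,0,0],
  [-2.6,-2.6,0,0,0,0],
  [-2.6,-2.6,0,0,0,0],
  [-2.6,-2.6,0,0,0,0],
  [-2.6,-2.6,0,0,0,0],
  [-2.6,-2.6,0,0,0,0],
  [-2.6,-2.6,0,0,0,0],
  [-2.6,-2.6,0,0,0,0],
  [-2.6,-2.6,0,0,0,0],
  [-2.6,-2.6,0,0,0,0],
  [-2.6,-2.6,0,0,0,0],
  [-2.6,-2.5,0,0,0,0],
  [-2.6,-2.5,0,0,0,0],
  [0,0,0,0,0,0],
  [0,0,0,0,0,0],
  [0,0,0,0,0,0],
])

```text
time_s: 27.7
tool_pos: [0.6112, -0.2101, 0.2792]
orientation: [-0.627, -3.077, -0.001]
wrist_force: [-0.1, -0.1, -1.1]
gripper_width: 0.0542
gripper_force: 10.0
```

```bash
cat > foot.py <<'E'
import sys
from h import *
n,x0,y0,r=sys.argv[1],*map(float,sys.argv[2:5]); i,P=load(n); g=cv2.cvtColor(i,cv2.COLOR_BGR2GRAY).astype(np.float32)
best=[]
for x in x0+np.arange(-.008,.0081,.001):
  for y in y0+np.arange(-.008,.0081,.001):
    v=[]
    for q in (r-.0015,r+.004):
      c=circ("wrist",[x,y,.003],q,P).astype(np.float32); c=c[c[:,1]<c[:,1].mean()+5]; v.append(cv2.remap(g,c[None,:,0],c[None,:,1],1).mean())
    best.append((round(float(v[1]-v[0]),1),round(x,4),round(y,4)))
b=np.array(sorted(best)[::-1][:5]); print(b.tolist()); c=b[:,1:].mean(0)
p,o=P; print("centre",np.round(c,4),"tool delta cm",np.round(R.from_rotvec(o).inv().apply(np.r_[c-p[:2],0])*100,2))
E
python3 w.py w17 cone_large flask_large; python3 foot.py w17 .612 -.211 .05
```

```text
[ 0.6112 -0.2101  0.2792] [[-0.92, 0.391, -0.001], [0.391, 0.92, 0.001], [0.002, 0.0, -1.0]] 27.75
cone_large [([0.615, -0.211, 0.26], 0.65, [320.0, 262.0]), ([0.595, -0.205, 0.095], 0.2, [317.0, 175.0])]
flask_large [([0.595, -0.205, 0.096], 0.62, [317.0, 175.0])]
[[100.1, 0.611, -0.21], [99.8, 0.611, -0.211], [97.7, 0.612, -0.21], [95.1, 0.612, -0.211], [94.8, 0.611, -0.212]]
centre [ 0.6114 -0.2108] tool delta cm [-0.04 -0.06 -0.  ]
```

Request:
jog_arm([
  [0,0,2,0,0,0],
  [0,-0.1,2,0,0,0],
  [0,0,1.5,0,0,0],
  [0,0,1,0,0,0],
  [0,0,1,0,0,0],
  [0,0,1,0,0,0],
  [0,0,0.8,0,0,0],
  [0,0,0,0,0,0],
  [0,0,0,0,0,0],
])

```text
time_s: 28.75
tool_pos: [0.6114, -0.2122, 0.1873]
orientation: [0.628, 3.078, -0.0]
wrist_force: [0.4, 0.2, 0.1]
gripper_width: 0.0546
gripper_force: 10.0
```

Request:
jog_arm([
  [0,0,0.3,0,0,0],
  [0,0,0.3,0,0,0],
  [0,0,0.2,0,0,0],
  [0,0,0.1,0,0,0],
  [0,0,0,0,0,0],
  [0,0,0,0,0,0],
])

```text
time_s: 29.35
tool_pos: [0.6113, -0.2121, 0.1782]
orientation: [0.628, 3.078, 0.0]
wrist_force: [-0.1, -0.2, 0.1]
gripper_width: 0.0546
gripper_force: 10.0
```

Request:
jog_arm([
  [0,0,0.2,0,0,0],
  [0,0,0.1,0,0,0],
  [0,0,0.1,0,0,0],
  [0,0,0,0,0,0],
  [0,0,0,0,0,0],
])

```text
time_s: 29.85
tool_pos: [0.6119, -0.2121, 0.1761]
orientation: [0.628, 3.076, -0.001]
wrist_force: [-1.4, 1.8, 8.6]
gripper_width: 0.0546
gripper_force: 10.0
```

Request:
jog_arm([
  [0,0,0,0,0,0],
  [0,0,0,0,0,0],
  [0,0,0,0,0,0],
  [0,0,0,0,0,0],
  [0,0,0,0,0,0],
], jaw=1)

```text
time_s: 30.35
tool_pos: [0.6111, -0.2121, 0.1738]
orientation: [-0.628, -3.078, -0.0]
wrist_force: [0.8, -0.0, -0.5]
gripper_width: 0.091
gripper_force: 0.0
```

Request:
jog_arm([
  [0,0,-1,0,0,0],
  [0,0,-2,0,0,0],
  [0,0,-3,0,0,0],
  [0,0,-3,0,0,0],
  [0,0,-1.4,0,0,0],
  [0,0,0,0,0,0],
  [0,0,0,0,0,0],
])

```text
time_s: 31.05
tool_pos: [0.611, -0.212, 0.2771]
orientation: [-0.628, -3.077, -0.001]
wrist_force: [0.6, -0.0, -0.5]
gripper_width: 0.0915
gripper_force: 0.0
```

```bash
python3 w.py w18 cone_large flask_large; python3 seat.py w18 .612 -.211 .160 .028
```

```text
[ 0.611  -0.212   0.2771] [[-0.92, 0.392, -0.001], [0.392, 0.92, 0.001], [0.001, 0.0, -1.0]] 31.1
cone_large [([0.614, -0.214, 0.158], 0.97, [319.0, 211.0])]
flask_large [([0.587, -0.2, 0.073], 0.79, [320.0, 163.0]), ([0.424, -0.152, 0.01], 0.73, [305.0, 31.0]), ([0.625, -0.042, 0.12], 0.55, [471.0, 148.0])]
[((52.08, np.float64(0.609), np.float64(-0.211)), np.float64(0.162)), ((51.95, np.float64(0.61), np.float64(-0.212)), np.float64(0.158)), ((51.74, np.float64(0.61), np.float64(-0.212)), np.float64(0.16)), ((51.3, np.float64(0.609), np.float64(-0.211)), np.float64(0.164))]
```

Request:
jog_arm([
  [2.6,2.6,0,0,0,0],
  [2.6,2.6,0,0,0,0],
  [2.6,2.6,0,0,0,0],
  [2.6,2.6,0,0,0,0],
  [2.6,2.6,0,0,0,0],
  [2.6,2.6,0,0,0,0],
  [2.6,2.6,0,0,0,0],
  [2.6,2.6,0,0,0,0],
  [2.6,2.6,0,0,0,0],
  [2.6,2.6,0,0,0,0],
  [2.6,2.6,0,0,0,0],
  [2.6,2.6,0,0,0,0],
  [2.6,2.6,0,0,0,0],
  [2.6,2.5,0,0,0,0],
  [0,0,0,0,0,0],
  [0,0,0,0,0,0],
  [0,0,0,0,0,0],
])

```text
time_s: 32.9
tool_pos: [0.4189, 0.2636, 0.2775]
orientation: [-0.63, -3.077, 0.002]
wrist_force: [-0.7, 0.6, -0.1]
gripper_width: 0.0922
gripper_force: 0.0
```

```bash
python3 w.py w19 cone_largest; python3 nest.py w19 1
```

```text
[0.4189 0.2636 0.2775] [[-0.92, 0.393, -0.001], [0.393, 0.92, -0.001], [0.001, -0.001, -1.0]] 32.95
cone_largest [([0.423, 0.268, 0.038], 0.87, [323.0, 181.0])]
nest [0.4183 0.2651] mismatch 0.12348782403770621 mask 31825
tool delta cm [0.12 0.11] z 0.2774744970342723
```

Request:
jog_arm([
  [0.1,0.1,4,0,0,0],
  [0,0,4,0,0,0],
  [0,0,4,0,0,0],
  [0,0,4,0,0,0],
  [0,0,3,0,0,0],
  [0,0,2,0,0,0],
  [0,0,1,0,0,0],
  [0,0,0.4,0,0,0],
  [0,0,0,0,0,0],
  [0,0,0,0,0,0],
])

```text
time_s: 34.0
tool_pos: [0.4193, 0.266, 0.0554]
orientation: [0.628, 3.076, 0.002]
wrist_force: [0.9, 0.9, -0.2]
gripper_width: 0.0917
gripper_force: 0.0
```

Request:
jog_arm([
  [0,0,0.15,0,0,0],
  [0,0,0,0,0,0],
  [0,0,0,0,0,0],
  [0,0,0,0,0,0],
  [0,0,0,0,0,0],
], jaw=0.5)

```text
time_s: 34.5
tool_pos: [0.4184, 0.266, 0.0529]
orientation: [0.628, 3.078, 0.0]
wrist_force: [0.0, 0.1, 1.1]
gripper_width: 0.067
gripper_force: 10.0
```

Request:
jog_arm([
  [0,0,-0.5,0,0,0],
  [0,0,-1,0,0,0],
  [0,0,-2,0,0,0],
  [0,0,-3,0,0,-0.1],
  [0,0,-3,0,0,-0.12],
  [0,0,-3,0,0,-0.12],
  [0,0,-3,0,0,-0.12],
  [0,0,-3,0,0,-0.12],
  [0,0,-3,0,0,-0.12],
  [0,0,-2.2,0,0,-0.12],
  [0,0,-1,0,0,-0.12],
  [0,0,-1,0,0,-0.12],
  [0,0,0,0,0,-0.1],
  [0,0,0,0,0,-0.06],
  [0,0,0,0,0,0],
  [0,0,0,0,0,0],
])

```text
time_s: 36.1
tool_pos: [0.4181, 0.2658, 0.31]
orientation: [-1.246, 2.884, -0.0]
wrist_force: [0.4, 0.3, -0.1]
gripper_width: 0.0665
gripper_force: 10.0
```

```bash
python3 - <<'E'
from h import *
s=status.sense(); p=s["tool_pos"]; Q=R.from_rotvec(s["orientation"])
print(p,s["gripper_width"],np.round(s["joint_pos"],2),np.round(Q.as_matrix(),3).tolist()); print(Q.inv().apply([.6344-p[0],-.0197-p[1],0])*100)
E
```

```text
[0.41805225 0.26579124 0.31000907] 0.06647686651202667 [ 0.32 -0.09  1.72 -0.    1.52 -2.06] [[-0.685, -0.728, 0.0], [-0.728, 0.685, 0.0], [-0.0, -0.0, -1.0]]
[ 5.96410111e+00 -3.53206096e+01  4.73792910e-03]
```

Request:
jog_arm([
  [0.6,-3.53,0,0,0,0],
  [0.6,-3.53,0,0,0,0],
  [0.6,-3.53,0,0,0,0],
  [0.6,-3.53,0,0,0,0],
  [0.6,-3.53,0,0,0,0],
  [0.6,-3.53,0,0,0,0],
  [0.6,-3.53,0,0,0,0],
  [0.6,-3.53,0,0,0,0],
  [0.6,-3.53,0,0,0,0],
  [0.6,-3.53,0,0,0,0],
  [0,0,0,0,0,0],
  [0,0,0,0,0,0],
  [0,0,0,0,0,0],
])

```text
time_s: 37.4
tool_pos: [0.6341, -0.0186, 0.3097]
orientation: [1.249, -2.883, -0.001]
wrist_force: [-0.3, -0.4, 0.0]
gripper_width: 0.0668
gripper_force: 10.0
```

```bash
python3 w.py w20 cone_largest flask_largest; python3 foot.py w20 .6344 -.0197 .059
```

```text
[ 0.6341 -0.0186  0.3097] [[-0.684, -0.729, -0.0], [-0.729, 0.684, 0.0], [-0.0, 0.001, -1.0]] 37.45
cone_largest [([0.637, -0.01, 0.294], 0.84, [325.0, 272.0])]
flask_largest [([0.621, -0.036, 0.121], 0.95, [316.0, 170.0])]
[[104.1, 0.6344, -0.0207], [101.6, 0.6334, -0.0207], [100.0, 0.6344, -0.0217], [99.4, 0.6354, -0.0207], [99.2, 0.6344, -0.0197]]
centre [ 0.6344 -0.0207] tool delta cm [ 0.14 -0.17 -0.  ]
```

Request:
jog_arm([
  [0.1,-0.15,2,0,0,0],
  [0,0,2,0,0,0],
  [0,0,2,0,0,0],
  [0,0,1,0,0,0],
  [0,0,1,0,0,0],
  [0,0,1,0,0,0],
  [0,0,1,0,0,0],
  [0,0,0.3,0,0,0],
  [0,0,0,0,0,0],
  [0,0,0,0,0,0],
])

```text
time_s: 38.55
tool_pos: [0.6353, -0.0213, 0.2071]
orientation: [-1.248, 2.882, -0.001]
wrist_force: [-0.9, -0.0, -0.6]
gripper_width: 0.0668
gripper_force: 10.0
```

Request:
jog_arm([
  [0,0,0.3,0,0,0],
  [0,0,0.3,0,0,0],
  [0,0,0.2,0,0,0],
  [0,0,0.1,0,0,0],
  [0,0,0,0,0,0],
  [0,0,0,0,0,0],
])

```text
time_s: 39.15
tool_pos: [0.635, -0.0212, 0.1977]
orientation: [-1.248, 2.883, -0.0]
wrist_force: [-0.7, -0.7, -0.5]
gripper_width: 0.0665
gripper_force: 10.0
```

Request:
jog_arm([
  [0,0,0.15,0,0,0],
  [0,0,0.1,0,0,0],
  [0,0,0,0,0,0],
  [0,0,0,0,0,0],
])

```text
time_s: 39.55
tool_pos: [0.6352, -0.0213, 0.1969]
orientation: [-1.248, 2.882, -0.001]
wrist_force: [-2.5, 0.2, 6.6]
gripper_width: 0.0667
gripper_force: 10.0
```

Request:
jog_arm([
  [0,0,0,0,0,0],
  [0,0,0,0,0,0],
  [0,0,0,0,0,0],
  [0,0,0,0,0,0],
  [0,0,0,0,0,0],
], jaw=1)

```text
time_s: 40.05
tool_pos: [0.6349, -0.0212, 0.1948]
orientation: [1.248, -2.883, -0.0]
wrist_force: [-0.4, -0.7, 0.5]
gripper_width: 0.0918
gripper_force: 0.0
```

Request:
jog_arm([
  [0,0,-1,0,0,0],
  [0,0,-2,0,0,0],
  [0,0,-3,0,0,0],
  [0,0,-3,0,0,0],
  [0,0,-3,0,0,0],
  [0,0,0,0,0,0],
  [0,0,0,0,0,0],
])

```text
time_s: 40.75
tool_pos: [0.6353, -0.0213, 0.316]
orientation: [-1.248, 2.882, -0.002]
wrist_force: [0.7, -0.2, -0.2]
gripper_width: 0.092
gripper_force: 0.0
```

```bash
python3 w.py w21 cone_largest; python3 seat.py w21 .635 -.021 .184 .0335
python3 - <<'E'
from h import *
C=[(.4363,-.351,.1,.017,"small"),(.4555,.0935,.122,.0225,"medium"),(.6115,-.2115,.146,.028,"large"),(.635,-.021,.17,.0335,"largest")]
tiles=[]
i,P=load("w21"); t=[("wrist",i,P)]
for c in ("side","top"):
    im=imaging.capture(c); cv2.imwrite(f"pics/{c}_end.png",im); t.append((c,im,None))
    for n in ("cone_small","cone_medium","cone_large","cone_largest","cylinder","beaker"): print(c,n,[(np.round(d["point"],3).tolist(),round(d["score"],2)) for d in finder.spot_in(c,n)][:4])
s=t[1][1].copy(); s4=cv2.resize(s[140:260,260:390],None,fx=5,fy=5,interpolation=2)
w=cv2.resize(i[140:290,220:420],(200,150))
out=s4.copy()  # 650x600
for x,y,z,r,n in C:
    for h in (0,.014):
        c=(circ("side",[x,y,z+h],r)-[260,140]+.5)*5; print(n,h,np.round(c.min(0)),np.round(c.max(0)))
out=np.hstack([s4,cv2.copyMakeBorder(cv2.resize(i[150:290,250:390],(150,150)),0,450,0,0,0)])
cv2.imwrite("pics/end.png",out)
E
```

```text
[ 0.6353 -0.0213  0.316 ] [[-0.684, -0.729, 0.002], [-0.729, 0.684, -0.0], [-0.001, -0.002, -1.0]] 40.8
cone_largest [([0.639, -0.014, 0.183], 0.71, [321.0, 210.0])]
[((52.05, np.float64(0.634), np.float64(-0.022)), np.float64(0.184)), ((49.87, np.float64(0.634), np.float64(-0.022)), np.float64(0.186)), ((48.68, np.float64(0.634), np.float64(-0.022)), np.float64(0.182)), ((47.14, np.float64(0.633), np.float64(-0.023)), np.float64(0.188))]
side cone_small []
side cone_medium [([0.48, 0.498, 0.034], 0.63), ([0.61, -0.186, 0.083], 0.6), ([0.498, 0.37, 0.033], 0.49)]
side cone_large []
side cone_largest [([0.631, -0.01, 0.182], 0.54)]
side cylinder [([0.413, -0.131, 0.084], 0.71)]
side beaker [([0.4, 0.446, 0.047], 0.72)]
top cone_small [([0.44, -0.352, 0.114], 0.4)]
top cone_medium [([0.481, 0.49, 0.043], 0.49), ([0.502, 0.361, 0.039], 0.45)]
top cone_large [([0.615, -0.213, 0.16], 0.75)]
top cone_largest [([0.645, -0.038, 0.18], 0.54)]
top cylinder [([0.405, -0.141, 0.019], 0.74)]
top beaker [([0.403, 0.432, 0.026], 0.68)]
small 0 [493.  62.] [539.  76.]
small 0.014 [494.  43.] [540.  57.]
medium 0 [372. 253.] [452. 284.]
medium 0.014 [372. 230.] [452. 260.]
large 0 [204.  43.] [286.  67.]
large 0.014 [204.  24.] [285.  48.]
largest 0 [91. 91.] [200. 126.]
largest 0.014 [90. 69.] [200. 104.]
```

View pics/end.png

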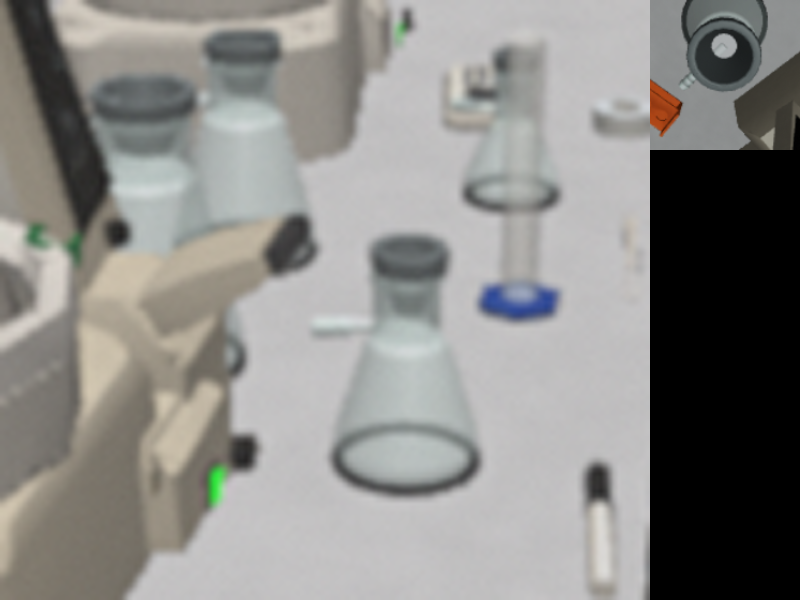

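```bash
python3 - <<'E'
from h import *
a=cv2.imread("pics/side0.png").astype(int); b=cv2.imread("pics/side_end.png").astype(int)
d=np.abs(a-b).sum(2)
print(d[146:160,352:372:2])
off=[]
for n,x0,x1,y0,y1 in (("med",334,352,183,205),("large",302,316,142,158),("small",358,369,144,162)):
    print(n,[(y,int(d[y,x0:x1].mean())) for y in range(y0,y1)])
E
```

```text
[[ 11  13  12   9   7  12  10  11  13   8]
 [ 10   9  13   7  10   9  12  14  12  13]
 [ 11   4   7   8  29  19  18  14   7  15]
 [ 13  10   9  39 113  65  60  38  10  10]
 [ 12  12   5  95 236 111  94  70  11   8]
 [  4  12   1 135 297 123  97  91  20   7]
 [  7   6   3 144 338 136 117 114  22  11]
 [  8  11   5 125 293 133  98  99  20  11]
 [ 12   9   4  64 160  85  63  59  11  12]
 [  9  15   5  11  63  53  36  18   6  12]
 [  7   4  13   2  33  41  20   9  12   8]
 [  8   7   5   8  40  46  23  10  12  14]
 [ 12   6   3   5  32  47  27   5  10  14]
 [  8   8  11   3  24  45  18  10  15   8]]
med [(183, 9), (184, 7), (185, 9), (186, 46), (187, 134), (188, 214), (189, 245), (190, 247), (191, 239), (192, 226), (193, 218), (194, 213), (195, 171), (196, 93), (197, 38), (198, 39), (199, 54), (200, 54), (201, 49), (202, 39), (203, 20), (204, 8)]
large [(142, 7), (143, 4), (144, 15), (145, 80), (146, 197), (147, 241), (148, 211), (149, 215), (150, 244), (151, 245), (152, 199), (153, 116), (154, 62), (155, 70), (156, 82), (157, 77)]
small [(144, 11), (145, 10), (146, 9), (147, 10), (148, 17), (149, 59), (150, 111), (151, 137), (152, 155), (153, 137), (154, 76), (155, 33), (156, 19), (157, 23), (158, 22), (159, 19), (160, 14), (161, 11)]
```

The flange tops of the small, medium and large cones sit at the same 0.8 px offset from the fully home prediction, so those three are home and level. The largest cone's wrist fit gives its top at z=0.184, as expected. The cylinder and beaker have not moved.

```bash
python3 -c "
from station import order; print(order.sign_off())"
```

```text
the job is handed in; nothing more can be done
None
```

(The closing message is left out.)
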